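# Lock the board carriage of a test jig

### The job

Get the circuit board locked in the test jig: first take the black plastic offcut out of the carriage's way and put it in the small waste bin, then push the carriage that carries the board fully home against its stop, and finally push the steel rod through the eyelet on the carriage until the rod's head rests against its guide block. Leave the other things on the desk as they are.

Things in the scene. Friction and masses are not known exactly. Their poses are not given: they have to be found in the camera images.
- jig: Fixed board test jig: aluminium base plate 230 (x) x 260 (y) x 12 mm. Origin: centre of its underside. Carriage slides along jig x on the line y=-70 mm to a stop bar (face x=+95, top z=42). Dark rod guide block: x -5..45, y -8..52, top z=31, with an open-topped slot 11.5 wide along y at x=+20 that holds the rod, axis z=25. Beyond y=52 the plate is bare and the rod's head slides on it
- carriage (a joint): How far (m) the carriage stands out from home along the jig's -x: 0 = fully home against the stop, about 0.09 to 0.105 at the start. It slides with about 1.5 N of friction and stays where it is left
- tab (a point): Middle of the rear (-x) face of the carriage's upright push tab: 50 wide (jig y), 6 thick, z 18 to 54 mm over the desk; the point is at 36 mm. Axes as the jig's. Carriage: grey plate 90 mm long from tab face to leading edge, 88 wide, top 22 mm over the desk, green circuit board on it (parts up to 35 mm over the desk). At home this point is at jig (5, -70, 36) mm
- eyelet (a point): Centre of the eyelet in the steel lug on the carriage's +y side: 14 mm round hole along jig y through a lug 8 mm thick, 36 wide (x), 13 to 45 mm over the desk; hole centre 25 mm over the desk. Axes as the jig's. At home it is at jig (20, -20, 25) mm, in line with the rod
- rod: Loose steel rod, 10 mm diameter, 100 mm long, with a disc head 26 mm diameter, 14 mm thick, lying in the guide slot. Origin: on the axis at the head's inner face; the rod runs from there along its own -y, the head along +y. It may roll about y. At the start it is drawn back, head 45 to 58 mm from the guide block; it goes in along the jig's -y
- rod_tip (a point): Centre of the rod's chamfered tip. Fully in, it stands 28 mm past the eyelet's centre (towards the jig's -y)
- rod_head (a point): Centre of the outer end face of the rod's head, the face to push on, 25 mm above the desk; fully in it is at jig y = +66 mm
- offcut: Chunky black plastic offcut with a step, 34 (x) x 20 (y) mm; 14 mm high, 24 mm high over its -x half (x -17 to -1 mm); 20 g. Origin: centre of the underside. It lies on the jig's plate (top at 12 mm) between carriage and stop
- bin: Small grey waste bin, open on top, 120 x 120 x 80 mm high, walls 4 mm, fixed. Origin: centre of the underside
- mug: White mug, 80 mm across, 95 mm high (bystander). Origin: centre of the underside
- marker: Grey and black marker pen, about 120 mm long, 15 mm thick (bystander), along its x. Origin: underside, 42 mm from the grey end
- tape: Roll of tape lying flat, 80 mm across, 22 mm high (bystander). Origin: centre of the underside
- screwdriver: Screwdriver 180 mm long lying on the desk along its x (bystander)
- eraser: Blue eraser 45 x 20 x 13 mm (bystander). Origin: centre of the underside
Things that resemble listed ones, but are neither listed nor needed, are in the scene too. Several things have the shape of the rod; the one meant has the colours described above.

How it is judged:
On the way, in this order (a step that is already met when the one before it is completed fails the run):
1. the offcut lies in the bin (x of offcut in the frame of bin between -0.06 and 0.06 m and y of offcut in the frame of bin between -0.06 and 0.06 m and z of offcut in the frame of bin below 0.045 m), for 0.2 s.
2. the carriage is home, within 3 mm (value of joint carriage below 0.003 m), for 0.2 s.
3. the rod is through the eyelet, its head within 5 mm of the guide block (y of rod_tip in the frame of eyelet below -0.023 m and x of rod_tip in the frame of eyelet between -0.006 and 0.006 m and z of rod_tip in the frame of eyelet between -0.006 and 0.006 m), for 0.2 s.
At the end, for the whole second after the job is handed in: The offcut lies at rest inside the bin; the carriage is home (joint below 3 mm); the rod is through the carriage's eyelet (tip at least 23 mm past the eyelet's centre and within 6 mm of its axis, so the head is within 5 mm of the guide block) and at rest (all of step 1 and all of step 3 and value of joint carriage below 0.003 m and linear speed of rod below 0.01 m/s and linear speed of offcut below 0.02 m/s); the robot touches nothing.
It fails at once if another thing on the desk (mug, marker, tape, screwdriver, eraser) is moved by more than 30 mm (distance of any of mug, marker, tape, screwdriver, eraser from where it was at the start of the episode above 0.03 m).
It also fails if it takes over 64 s, if anything falls off the work surface, if the arm or the gripper's body presses on something with over 40 N, if the wrist force passes 120 N, or if a joint passes its speed limit or range.

### The arm

A 6-joint arm with a two-finger parallel gripper is mounted at the origin on the work surface. World frame = base frame: x ahead of the robot, y to its left, z up, the work surface at z = 0. Lengths are in m, angles in rad, forces in N, time in s.
With the tool pointing down it reaches from about 0.375 to 0.9 m from the base axis. Payload 3.1 kg.
Tool frame: the origin (TCP) lies midway between the tips of the shut fingers; the grasp point (between the pads) lies 19 mm behind it; x points along the fingers, z is the direction in which the jaws open and shut, and the axes are right-handed (so a half turn about x gives the same grasp; the last joint's range is limited). The gripper opens to 85 mm and grips with 20 to 120 N. Pads are 22 mm wide; open, the fingers measure 114 mm over their backs; the gripper's body (76 mm by 85 mm) begins 54 mm behind the grasp point. The pads swing forward as they close: fully open they stand 13 mm farther back than shut.
Start: joints at [1.091, 0.527, 1.433, -0, 1.181, -0.178], TCP at [0.185, 0.597, 0.231] pointing down, gripper open.
Joint ranges: [-3.08, 3.08], [-0.75, 2.2], [0.22, 2.44], [-1.43, 4.57], [0, 2.65], [-2.85, 2.85]. Speed limits (rad/s): [2.79, 2.79, 3.14, 3.14, 3.14, 3.14].

### API

Orientations are given as a unit quaternion [x, y, z, w].
In Python, from station import status, snapshot, camera_params, ticket gives the robot as it stands.
- The arm moves only by the tool arm_command, never from a script. Its argument "series" is a list that holds one entry, the list of rows, each a list of 4 numbers: the shift along the tool's x, y, z in mm, then the turn about the tool's x in rad. A call has 1 to 10 rows; each row shifts and turns the commanded pose from where the row before left it, along the tool's axes as they then stand; what a row does not reach is not made up. A row lasts 1/10 s, in which the tool goes at most 50 mm and 8.59 degrees, less where a joint would pass 70% of its speed; a pose out of reach is approached as far as the arm can. A call is refused whole if a number of a shift passes 50 or a number of a turn 0.15, either way. A call with a gripper value outside its range is refused whole. "jaw" is the opening in per cent of the stroke, from 0 (shut) to 100 (fully open), set as the call begins (left out, the last holds). The fingers move at their own pace and stop on an object; "force" is the grip in N (left out, the last holds). Time passes only in rows, so rows that do not move let the fingers close. It gives the time, the measured TCP pose, the force and the opening at its end, in the units of the state.
- status.sense(): the state, without advancing time (a new reading comes with each control period).
- snapshot(name): name is "side" or "top"; returns the picture (420x560x3 uint8, red, green, blue); there is no depth.
- camera_params(name): a dict with "fovy" (degrees; the focal length in pixels is half the picture's height over the tangent of half this angle, whatever the lens; pixels are square), "cx", "cy" (the principal point, pixels), "extrinsics" (4x4, takes a point from camera to world coordinates). Camera axes: x right, y down, z forward; pixel columns grow to the right and rows downward; lengths in m; the calibration is good to about 2 mm. A picture is of the moment at which its call begins. camera_params takes no time and is no camera call.
- ticket.sign_off(): hands the job in, once; it reports no verdict.
The state is a dict: "t": time; "q": joint angles; "qd": joint speeds; "tau": joint torques, N m; "tcp_pos": TCP position; "tool_rot": TCP orientation; "force": force on the tool from outside, world axes, zero at the start; "ft_torque": the same for the moment, N m; "finger_gap": opening from 0.0 (shut) to 1.0 (fully open).
Only numpy, scipy, OpenCV 4.12 (cv2) and the standard library are available. Lean on these libraries where they do the work, as an engineer would, in place of code of your own. Each camera call takes 0.05 s, during which the arm holds its last target. There are 200 camera calls.

## Working session

There is one attempt and no reset: what is moved stays moved. The work goes in short steps, Python scripts to look and compute and a tool call to move; the robot and the scene stay as the last step left them, time stands still between calls to the robot, and variables do not carry over. Pictures are saved under pics/ and viewed, about 8 in all and at most 12, crops included, and the job is handed in when it is done.

Besides the shell and the picture viewer there is one more tool, called after "Request:" as a command line: name --argument value ..., lists and objects as JSON in quotes. arm_command: Moves the arm, as the interface text tells. Its arguments: {"type":"object","properties":{"series":{"type":"array"},"jaw":{"type":"number"},"force":{"type":"number"}},"required":["series"]}

```bash
mkdir -p pics; python3 - <<'E'
from station import status, snapshot, camera_params
import cv2,numpy as np
for n in("top","side"):
    cv2.imwrite(f"pics/{n}0.png",cv2.resize(snapshot(n)[:,:,::-1],(800,600),interpolation=cv2.INTER_CUBIC)); print(n,camera_params(n))
s=status.sense();print(s['t'],s['tcp_pos'],s['tool_rot'],s['finger_gap'],s['force'])
E
```

```text
top {'fovy': 48.05454337310741, 'cx': 283.9241720064288, 'cy': 213.7208631064405, 'extrinsics': array([[-2.56641358e-02, -9.94252156e-01,  1.03942299e-01,
         3.75863078e-01],
       [-9.99670396e-01,  2.54551953e-02, -3.33640852e-03,
        -8.00242734e-03],
       [ 6.71359852e-04, -1.03993665e-01, -9.94577733e-01,
         1.40688967e+00],
       [ 0.00000000e+00,  0.00000000e+00,  0.00000000e+00,
         1.00000000e+00]])}
side {'fovy': 55.60624857662585, 'cx': 280.17357611162123, 'cy': 209.60369024235905, 'extrinsics': array([[ 0.98601106, -0.11562688,  0.12005255,  0.36672029],
       [-0.16666483, -0.67425389,  0.71944738, -0.96084902],
       [-0.00224156, -0.72939161, -0.68409273,  0.96998556],
       [ 0.        ,  0.        ,  0.        ,  1.        ]])}
0.1 [0.18485569 0.59638027 0.23042231] [-0.41976089  0.56988108  0.41914631  0.56864112] 0.9966317770254493 [-0.23369475 -0.60153036  0.21006836]
```

View pics/top0.png

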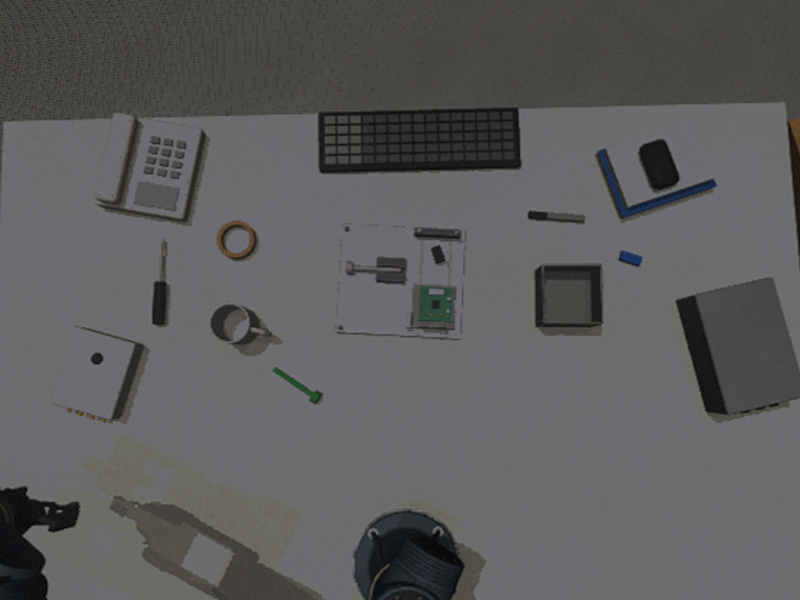

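View pics/side0.png

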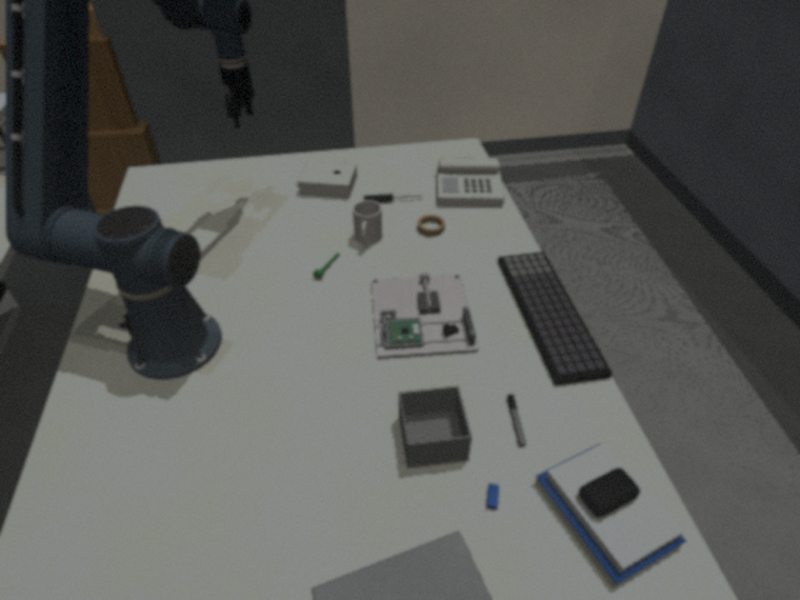

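Candidates (800x600 top image):
- **Offcut:** black piece on the plate (438,254). Not the stop bar (437,233), the mouse (658,165) or the knob (97,358).
- **Rod:** grey one in the slot (365,268). The green one (298,385) is a decoy.
- **Bin:** (568,295).

I'll check these in a close crop.

```bash
cat > h.py <<'E'
from station import status, snapshot, camera_params
import cv2,numpy as np
from scipy.spatial.transform import Rotation as R
def K(n):
    p=camera_params(n);f=210/np.tan(np.radians(p['fovy'])/2);return f,p['cx'],p['cy'],p['extrinsics']
def ray(n,u,v,z):
    f,cx,cy,E=K(n);d=E[:3,:3]@[(u-cx)/f,(v-cy)/f,1];o=E[:3,3];return (o+d*(z-o[2])/d[2])[:2]
def pix(n,P):
    f,cx,cy,E=K(n);c=E[:3,:3].T@(np.array(P)-E[:3,3]);return f*c[0]/c[2]+cx,f*c[1]/c[2]+cy
def crop(n,name,x0,y0,w,h,k,g=2.0):
    im=np.mean([snapshot(n)[y0:y0+h,x0:x0+w,::-1].astype(float) for _ in range(2)],0)
    im=np.clip(im*g,0,255).astype(np.uint8)
    cv2.imwrite(f"pics/{name}.png",cv2.resize(im,None,fx=k,fy=k,interpolation=cv2.INTER_CUBIC))
def st():
    s=status.sense();print('t',round(s['t'],2),'tcp',np.round(s['tcp_pos'],4),'gap',round(s['finger_gap'],3),'F',np.round(s['force'],1));M=R.from_quat(s['tool_rot']).as_matrix();print(np.round(M,3));return s,M
E
python3 - <<'E'
from h import *
crop("top","c1",230,150,100,90,7,1.7)
for n,u,v in(("binTL",536,265),("binTR",601,264),("binBL",536,326),("binBR",602,325)):
    print(n,ray("top",u*.7,v*.7,.08))
st()
E
```

```text
binTL [ 0.58872813 -0.27461458]
binTR [ 0.58743045 -0.40440274]
binBL [ 0.46684873 -0.26902649]
binBR [ 0.46548586 -0.39956339]
t 0.2 tcp [0.1849 0.5966 0.2307] gap 1.002 F [-0.7 -0.3 -1. ]
[[-0.001 -0.955  0.296]
 [-0.001  0.296  0.955]
 [-1.     0.    -0.001]]
```

View pics/c1.png

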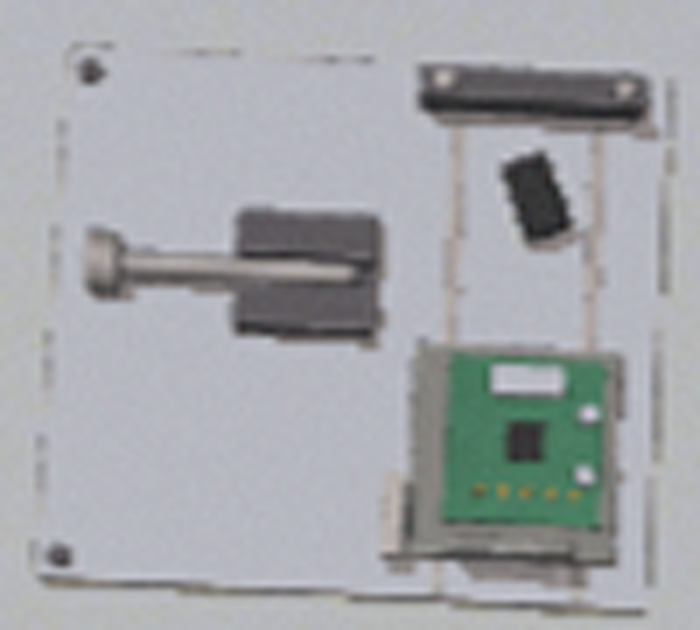

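```bash
cat >> h.py <<'E'
def cz(u,v,z): return ray("top",230+(u+.5)/7-.5,150+(v+.5)/7-.5,z)
E
python3 - <<'E'
from h import *
from scipy.optimize import least_squares
# correspondences: crop px -> jig coords (mm)
C=[((70,45),(115,130,12)),((38,578),(-115,130,12)),((648,612),(-115,-130,12)),((672,78),(115,-130,12)),
((238,210),(45,52,31)),((380,213),(45,-8,31))]
def T(p,P):
    c,s=np.cos(p[2]),np.sin(p[2]);x,y,z=np.array(P)/1000;return np.array([p[0]+c*x-s*y,p[1]+s*x+c*y,z])
def f(p): return np.concatenate([(T(p,P)[:2]-cz(*c,P[2]/1000))*1000 for c,P in C])
r=least_squares(f,[.5,0,0]);print('jig',r.x,np.round(r.fun,1));p=r.x
def inv(w):
    c,s=np.cos(p[2]),np.sin(p[2]);d=w-p[:2];return np.round(np.array([c*d[0]+s*d[1],-s*d[0]+c*d[1]])*1000,1)
oc=[((502,165)),((545,150)),((570,235)),((530,247))]
w=np.array([cz(*c,.03) for c in oc]);print('offcut corners',np.round(w,4),w.mean(0),inv(w.mean(0)))
a=w[1:3].mean(0)-w[[0,3]].mean(0);L=(w[:2].mean(0)-w[2:].mean(0));print(np.linalg.norm(a),np.linalg.norm(L),'long axis yaw',np.degrees(np.arctan2(L[1],L[0])))
print('head out',inv(cz(86,262,.025)),'head in',inv(cz(122,264,.025)),'tip',inv(cz(362,268,.025)))
print('tab rear',inv(cz(385,556,.045)),inv(cz(620,560,.022)))
print('carriage lead',inv(cz(420,345,.022)),inv(cz(622,352,.022)))
print('bar front',inv(cz(425,107,.042)),inv(cz(645,118,.042)))
E
```

```text
jig [ 0.57473423 -0.00380865 -0.07858461] [-0.4  0.2 -0.2  1.1  0.4 -0.3  0.2 -0.2  0.9 -0.5 -1.  -0.3]
offcut corners [[ 0.6394 -0.0672]
 [ 0.6454 -0.0856]
 [ 0.6087 -0.095 ]
 [ 0.604  -0.078 ]] [ 0.62434833 -0.08146148] [ 55.6 -73.5]
0.018522291609732944 0.037475383816399734 long axis yaw 15.659666623430134
head out [ 19.4 115.8] head in [ 19.4 100.5] tip [23.  -1.2]
tab rear [-100.   -17.4] [ -94.8 -116.2]
carriage lead [ -8.1 -27.4] [  -6.6 -113. ]
bar front [ 90.1 -24.2] [  90.3 -116.9]
```

```bash
cat >> h.py <<'E'
def plan(P,yaw=None,step=48.,ang=8.3):
    "how far to go, split into rows; yaw = direction of tool z, deg"
    s,M=st();d=(np.array(P)-s['tcp_pos'])*1000;tz=M[:,2];y0=np.degrees(np.arctan2(tz[1],tz[0]))
    t=0 if yaw is None else (y0-yaw+180)%360-180
    n=int(max(np.ceil(np.linalg.norm(d)/step),np.ceil(abs(t)/ang),1))
    for i in range(n):
        m=M@R.from_rotvec([np.radians(t*i/n),0,0]).as_matrix();print(list(np.round(m.T@d/n,1)),round(np.radians(t/n),3))
E
python3 -c "
from h import *
plan([.624,-.0815,.13],-74.3)"
```

```text
t 0.2 tcp [0.1849 0.5966 0.2307] gap 1.002 F [-0.7 -0.3 -1. ]
[[-0.001 -0.955  0.296]
 [-0.001  0.296  0.955]
 [-1.     0.    -0.001]]
[np.float64(5.6), np.float64(-34.5), np.float64(-28.7)] 0.143
[np.float64(5.6), np.float64(-38.2), np.float64(-23.6)] 0.143
[np.float64(5.6), np.float64(-41.2), np.float64(-17.9)] 0.143
[np.float64(5.6), np.float64(-43.3), np.float64(-11.9)] 0.143
[np.float64(5.6), np.float64(-44.5), np.float64(-5.6)] 0.143
[np.float64(5.6), np.float64(-44.9), np.float64(0.8)] 0.143
[np.float64(5.6), np.float64(-44.3), np.float64(7.2)] 0.143
[np.float64(5.6), np.float64(-42.8), np.float64(13.4)] 0.143
[np.float64(5.6), np.float64(-40.5), np.float64(19.3)] 0.143
[np.float64(5.6), np.float64(-37.3), np.float64(24.9)] 0.143
[np.float64(5.6), np.float64(-33.4), np.float64(30.0)] 0.143
[np.float64(5.6), np.float64(-28.8), np.float64(34.4)] 0.143
[np.float64(5.6), np.float64(-23.6), np.float64(38.1)] 0.143
[np.float64(5.6), np.float64(-18.0), np.float64(41.1)] 0.143
[np.float64(5.6), np.float64(-12.0), np.float64(43.3)] 0.143
[np.float64(5.6), np.float64(-5.7), np.float64(44.5)] 0.143
[np.float64(5.6), np.float64(0.7), np.float64(44.9)] 0.143
[np.float64(5.6), np.float64(7.1), np.float64(44.3)] 0.143
```

Request:
arm_command --series '[[[5.6, -34.5, -28.7, 0.143], [5.6, -38.2, -23.6, 0.143], [5.6, -41.2, -17.9, 0.143], [5.6, -43.3, -11.9, 0.143], [5.6, -44.5, -5.6, 0.143], [5.6, -44.9, 0.8, 0.143], [5.6, -44.3, 7.2, 0.143], [5.6, -42.8, 13.4, 0.143], [5.6, -40.5, 19.3, 0.143], [5.6, -37.3, 24.9, 0.143]]]' --jaw 60

```text
t: 1.2
tcp_pos: [0.4293, 0.2182, 0.1752]
tool_rot: [0.059, 0.705, -0.058, 0.705]
force: [0.4, 0.7, 0.2]
finger_gap: 0.598
```

Request:
arm_command --series '[[[5.6, -33.4, 30, 0.143], [5.6, -28.8, 34.4, 0.143], [5.6, -23.6, 38.1, 0.143], [5.6, -18, 41.1, 0.143], [5.6, -12, 43.3, 0.143], [5.6, -5.7, 44.5, 0.143], [5.6, 0.7, 44.9, 0.143], [5.6, 7.1, 44.3, 0.143], [0, 0, 0, 0], [0, 0, 0, 0]]]'

```text
t: 2.2
tcp_pos: [0.6219, -0.0835, 0.1298]
tool_rot: [0.429, 0.562, -0.43, 0.561]
force: [-0.7, -0.1, -0.7]
finger_gap: 0.601
```

```bash
python3 -c "
from h import *
plan([.624,-.0815,.05],-74.3)
u,v=pix('side',[.624,-.08,.03]);print(u,v)
crop('side','s1',int(u)-70,int(v)-60,140,105,5.7,1.7)"
```

```text
t 2.2 tcp [ 0.6219 -0.0835  0.1298] gap 0.601 F [-0.7 -0.1 -0.7]
[[-0.001  0.965  0.262]
 [ 0.001  0.262 -0.965]
 [-1.    -0.001 -0.001]]
[np.float64(39.9), np.float64(1.3), np.float64(-0.7)] -0.004
[np.float64(39.9), np.float64(1.3), np.float64(-0.7)] -0.004
313.3640548522502 228.47171198519547
```

View pics/s1.png

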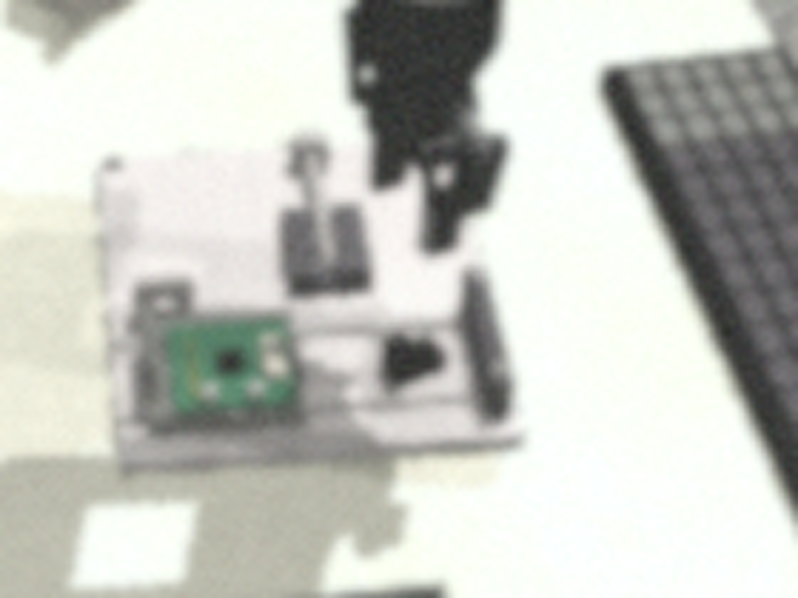

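```bash
python3 -c "
from h import *
for u,v in((385,388),(390,345),(440,365),(440,345),(415,360)): print(u,v,[np.round(ray('side',243+u/5.7,168+v/5.7,z),4) for z in(.012,.022,.03)])
for P in ([-.017,0,.036],[-.001,0,.036],[-.001,0,.026],[.017,0,.026],[.017,0,.012],[-.017,0,.012]):
  a=np.radians(15.7);u,v=pix('side',[.624+P[0]*np.cos(a),-.0815+P[0]*np.sin(a),P[2]]);print(P,round((u-243)*5.7),round((v-168)*5.7))
"
```

```text
385 388 [array([ 0.6119, -0.0954]), array([ 0.6094, -0.1045]), array([ 0.6073, -0.1117])]
390 345 [array([ 0.6225, -0.0623]), array([ 0.6198, -0.0717]), array([ 0.6177, -0.0792])]
440 365 [array([ 0.6475, -0.083 ]), array([ 0.6446, -0.0922]), array([ 0.6422, -0.0995])]
440 345 [array([ 0.6514, -0.0672]), array([ 0.6484, -0.0766]), array([ 0.646, -0.084])]
415 360 [array([ 0.6341, -0.0766]), array([ 0.6313, -0.0859]), array([ 0.6291, -0.0932])]
[-0.017, 0, 0.036] 376 348
[-0.001, 0, 0.036] 401 340
[-0.001, 0, 0.026] 400 352
[0.017, 0, 0.026] 427 342
[0.017, 0, 0.012] 426 359
[-0.017, 0, 0.012] 374 377
```

The crop shows the offcut at (415,358), tall half toward the carriage, with the jaws above it. Side and top agree within about 4 mm. Descending.

Request:
arm_command --series '[[[40, 2.2, -0.4, 0], [40, 2.2, -0.4, 0], [20, 0, 0, 0], [13, 0, 0, 0], [0, 0, 0, 0]]]'

```text
t: 2.8
tcp_pos: [0.6245, -0.079, 0.0161]
tool_rot: [0.428, 0.564, -0.429, 0.561]
force: [0.1, -1.0, 0.1]
finger_gap: 0.598
```

Request:
arm_command --series '[[[0, 0, 0, 0], [0, 0, 0, 0], [0, 0, 0, 0], [0, 0, 0, 0], [0, 0, 0, 0], [0, 0, 0, 0]]]' --jaw 0 --force 30

```text
t: 3.4
tcp_pos: [0.6273, -0.0809, 0.0193]
tool_rot: [0.43, 0.561, -0.429, 0.563]
force: [0.3, 1.5, 6.6]
finger_gap: 0.224
```

Request:
arm_command --series '[[[-20, 0, 0, 0], [-40, 0, 0, 0], [-45, 0, 0, 0], [0, 0, 0, 0]]]'

```text
t: 3.8
tcp_pos: [0.6306, -0.082, 0.1293]
tool_rot: [0.431, 0.557, -0.427, 0.567]
force: [0.8, -0.0, 0.9]
finger_gap: 0.227
```

```bash
python3 -c "
from h import *
plan([.527,-.337,.122])"
```

```text
t 3.8 tcp [ 0.6306 -0.082   0.1293] gap 0.227 F [ 0.8 -0.   0.9]
[[ 0.013  0.965  0.264]
 [-0.004  0.264 -0.965]
 [-1.     0.012  0.007]]
[np.float64(1.2), np.float64(-27.9), np.float64(36.4)] 0.0
[np.float64(1.2), np.float64(-27.9), np.float64(36.4)] 0.0
[np.float64(1.2), np.float64(-27.9), np.float64(36.4)] 0.0
[np.float64(1.2), np.float64(-27.9), np.float64(36.4)] 0.0
[np.float64(1.2), np.float64(-27.9), np.float64(36.4)] 0.0
[np.float64(1.2), np.float64(-27.9), np.float64(36.4)] 0.0
```

Request:
arm_command --series '[[[1, -27.9, 36.4, 0], [1, -27.9, 36.4, 0], [1, -27.9, 36.4, 0], [1, -27.9, 36.4, 0], [1, -27.9, 36.4, 0], [1, -27.9, 36.4, 0], [0, 0, 0, 0], [30, 0, 0, 0], [35, 0, 0, 0], [0, 0, 0, 0]]]'

```text
t: 4.8
tcp_pos: [0.519, -0.3322, 0.047]
tool_rot: [0.43, 0.566, -0.429, 0.558]
force: [-0.9, 0.0, 0.1]
finger_gap: 0.222
```

Request:
arm_command --series '[[[0, 0, 0, 0], [0, 0, 0, 0], [0, 0, 0, 0], [0, 0, 0, 0], [0, 0, 0, 0]]]' --jaw 45

```text
t: 5.3
tcp_pos: [0.5227, -0.3357, 0.0526]
tool_rot: [0.429, 0.561, -0.429, 0.563]
force: [-0.1, -0.2, 0.8]
finger_gap: 0.447
```

Request:
arm_command --series '[[[-40, 0, 0, 0], [-40, 0, 0, 0], [-20, 0, 0, 0], [0, 0, 0, 0]]]'

```text
t: 5.7
tcp_pos: [0.5242, -0.3372, 0.1557]
tool_rot: [0.429, 0.559, -0.429, 0.565]
force: [0.8, -0.1, -1.5]
finger_gap: 0.452
```

```bash
cat >> h.py <<'E'
JP=[0.57473,-0.00381,-0.07858]
def jw(x,y,z):
    c,s=np.cos(JP[2]),np.sin(JP[2]);return [JP[0]+(c*x-s*y)/1000,JP[1]+(s*x+c*y)/1000,z/1000]
def wj(w):
    c,s=np.cos(JP[2]),np.sin(JP[2]);d=(np.array(w)[:2]-JP[:2])*1000;return np.round([c*d[0]+s*d[1],-s*d[0]+c*d[1]],1)
E
python3 -c "
from h import *
plan(jw(-138,-70,100),-94.5)"
```

```text
t 5.7 tcp [ 0.5242 -0.3372  0.1557] gap 0.452 F [ 0.8 -0.1 -1.5]
[[ 0.006  0.965  0.264]
 [-0.006  0.264 -0.965]
 [-1.     0.005  0.007]]
[np.float64(7.6), np.float64(-2.4), np.float64(-41.4)] 0.049
[np.float64(7.6), np.float64(-4.5), np.float64(-41.2)] 0.049
[np.float64(7.6), np.float64(-6.5), np.float64(-40.9)] 0.049
[np.float64(7.6), np.float64(-8.5), np.float64(-40.5)] 0.049
[np.float64(7.6), np.float64(-10.5), np.float64(-40.1)] 0.049
[np.float64(7.6), np.float64(-12.5), np.float64(-39.5)] 0.049
[np.float64(7.6), np.float64(-14.4), np.float64(-38.8)] 0.049
```

Request:
arm_command --series '[[[7.6, -2.4, -41.4, 0.049], [7.6, -4.5, -41.2, 0.049], [7.6, -6.5, -40.9, 0.049], [7.6, -8.5, -40.5, 0.049], [7.6, -10.5, -40.1, 0.049], [7.6, -12.5, -39.5, 0.049], [7.6, -14.4, -38.8, 0.049], [0, 0, 0, 0], [0, 0, 0, 0]]]' --jaw 0

```text
t: 6.6
tcp_pos: [0.4284, -0.0599, 0.0978]
tool_rot: [-0.518, -0.482, 0.518, -0.481]
force: [0.5, -0.3, 1.2]
finger_gap: 0.0
```

```bash
python3 -c "
from h import *
s,M=st();print(wj(s['tcp_pos']));plan(jw(-138,-70,30))
crop('top','c2',230,150,200,110,4,1.7)"
```

```text
t 6.6 tcp [ 0.4284 -0.0599  0.0978] gap 0.0 F [ 0.5 -0.3  1.2]
[[-0.001  0.997 -0.074]
 [ 0.    -0.074 -0.997]
 [-1.    -0.001 -0.   ]]
[-141.5  -67.4]
t 6.6 tcp [ 0.4284 -0.0599  0.0978] gap 0.0 F [ 0.5 -0.3  1.2]
[[-0.001  0.997 -0.074]
 [ 0.    -0.074 -0.997]
 [-1.    -0.001 -0.   ]]
[np.float64(33.9), np.float64(1.8), np.float64(1.3)] 0.0
[np.float64(33.9), np.float64(1.8), np.float64(1.3)] 0.0
```

View pics/c2.png

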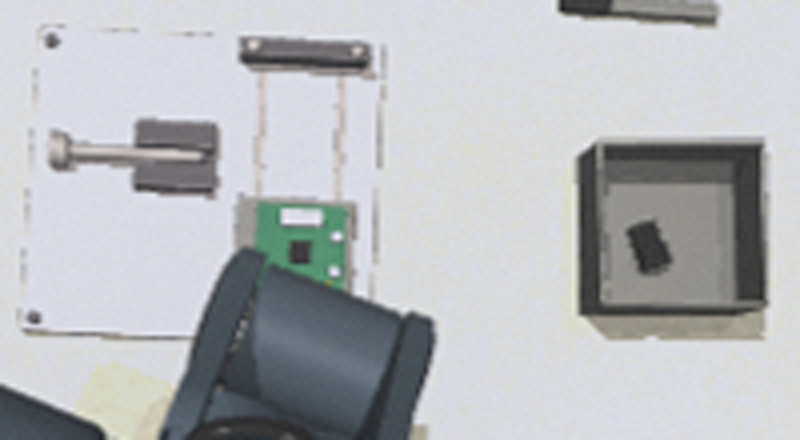

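The offcut lies in the bin at (648,247) and the path to the stop bar is clear. Next: descend behind the tab and push along tool +y (jig +x).

Request:
arm_command --series '[[[34, 1, 1, 0], [34, 1, 1, 0], [0, 0, 0, 0], [0, 15, 0, 0], [0, 15, 0, 0], [0, 15, 0, 0], [0, 15, 0, 0], [0, 15, 0, 0], [0, 0, 0, 0]]]'

```text
t: 7.6
tcp_pos: [0.5089, -0.0703, 0.032]
tool_rot: [0.52, 0.479, -0.518, 0.482]
force: [0.8, -0.0, 0.4]
finger_gap: 0.005
```

Request:
arm_command --series '[[[0, 12, 0, 0], [0, 12, 0, 0], [0, 10, 0, 0], [0, 5, 0, 0], [0, 4, 0, 0], [0, 0, 0, 0]]]'

```text
t: 8.2
tcp_pos: [0.5492, -0.0722, 0.0306]
tool_rot: [0.519, 0.48, -0.518, 0.481]
force: [0.3, -0.2, -0.3]
finger_gap: 0.002
```

```bash
python3 -c "
from h import *
s,M=st();print(wj(s['tcp_pos']))"
```

```text
t 8.2 tcp [ 0.5492 -0.0722  0.0306] gap 0.002 F [ 0.3 -0.2 -0.3]
[[ 0.001  0.997 -0.076]
 [-0.    -0.076 -0.997]
 [-1.     0.001  0.   ]]
[-20.  -70.2]
```

Request:
arm_command --series '[[[0, 4, 0, 0], [0, 4, 0, 0], [0, 2, 0, 0], [0, 2, 0, 0], [0, 0, 0, 0], [0, 0, 0, 0]]]'

```text
t: 8.8
tcp_pos: [0.561, -0.0729, 0.0303]
tool_rot: [0.519, 0.48, -0.518, 0.481]
force: [-1.5, 0.3, -0.2]
finger_gap: 0.0
```

```bash
python3 -c "
from h import *
s,M=st();print(wj(s['tcp_pos']))
crop('side','s2',243,158,140,105,5.7,1.7)"
```

```text
t 8.8 tcp [ 0.561  -0.0729  0.0303] gap 0.0 F [-1.5  0.3 -0.2]
[[ 0.001  0.997 -0.076]
 [-0.    -0.076 -0.997]
 [-1.     0.001  0.   ]]
[ -8.3 -69.9]
```

View pics/s2.png

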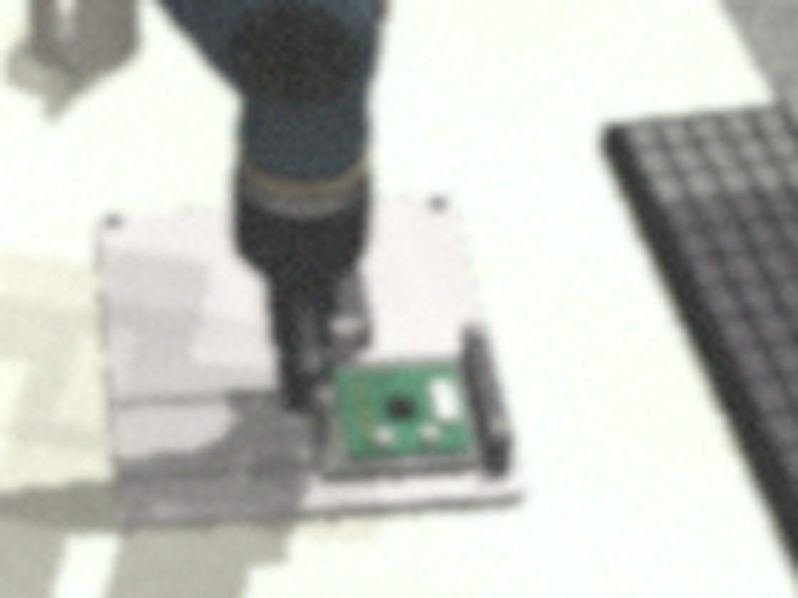

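The carriage is close to the bar (leading edge about (470,410)). Pushing on gently until the force rises.

Request:
arm_command --series '[[[0, 2, 0, 0], [0, 1, 0, 0], [0, 1, 0, 0], [0, 0, 0, 0]]]'

```text
t: 9.3
tcp_pos: [0.5645, -0.0732, 0.0303]
tool_rot: [-0.519, -0.481, 0.519, -0.481]
force: [-1.9, 0.1, -0.0]
finger_gap: -0.003
```

Request:
arm_command --series '[[[0, 2, 0, 0], [0, 1, 0, 0], [0, 0, 0, 0]]]'

```text
t: 9.6
tcp_pos: [0.5645, -0.073, 0.0301]
tool_rot: [-0.517, -0.483, 0.52, -0.479]
force: [-8.3, -1.3, 4.1]
finger_gap: 0.001
```

Request:
arm_command --series '[[[0, -8, 0, 0], [0, -12, 0, 0], [-35, 0, 0, 0], [-45, 0, 0, 0], [0, 0, 0, 0]]]'

```text
t: 10.1
tcp_pos: [0.5523, -0.0731, 0.1155]
tool_rot: [0.521, 0.476, -0.516, 0.485]
force: [0.4, 0.1, -0.3]
finger_gap: -0.003
```

```bash
python3 -c "
from h import *
s,M=st();plan(jw(20,158,105))"
```

```text
t 10.1 tcp [ 0.5523 -0.0731  0.1155] gap -0.003 F [ 0.4  0.1 -0.3]
[[ 0.013  0.997 -0.076]
 [-0.004 -0.076 -0.997]
 [-1.     0.013  0.003]]
t 10.1 tcp [ 0.5523 -0.0731  0.1155] gap -0.003 F [ 0.4  0.1 -0.3]
[[ 0.013  0.997 -0.076]
 [-0.004 -0.076 -0.997]
 [-1.     0.013  0.003]]
[np.float64(2.1), np.float64(7.5), np.float64(-45.8)] 0.0
[np.float64(2.1), np.float64(7.5), np.float64(-45.8)] 0.0
[np.float64(2.1), np.float64(7.5), np.float64(-45.8)] 0.0
[np.float64(2.1), np.float64(7.5), np.float64(-45.8)] 0.0
[np.float64(2.1), np.float64(7.5), np.float64(-45.8)] 0.0
```

Request:
arm_command --series '[[[2, 7.5, -45.8, 0], [2, 7.5, -45.8, 0], [2, 7.5, -45.8, 0], [2, 7.5, -45.8, 0], [2, 7.5, -45.8, 0], [0, 0, 0, 0], [0, 0, 0, 0], [0, 0, 0, 0]]]'

```text
t: 10.9
tcp_pos: [0.6021, 0.1528, 0.0998]
tool_rot: [-0.519, -0.481, 0.519, -0.48]
force: [0.5, 0.4, 0.4]
finger_gap: 0.002
```

```bash
python3 -c "
from h import *
s,M=st();print(wj(s['tcp_pos']));plan(jw(20,150,18))
crop('top','c3',200,150,130,90,6,1.7)"
```

```text
t 10.9 tcp [0.6021 0.1528 0.0998] gap 0.002 F [0.5 0.4 0.4]
[[-0.001  0.997 -0.077]
 [-0.    -0.077 -0.997]
 [-1.    -0.001  0.   ]]
[ 14.9 158.3]
t 10.9 tcp [0.6021 0.1528 0.0998] gap 0.002 F [0.5 0.4 0.4]
[[-0.001  0.997 -0.077]
 [-0.    -0.077 -0.997]
 [-1.    -0.001  0.   ]]
[np.float64(40.9), np.float64(2.5), np.float64(4.1)] 0.0
[np.float64(40.9), np.float64(2.5), np.float64(4.1)] 0.0
```

View pics/c3.png

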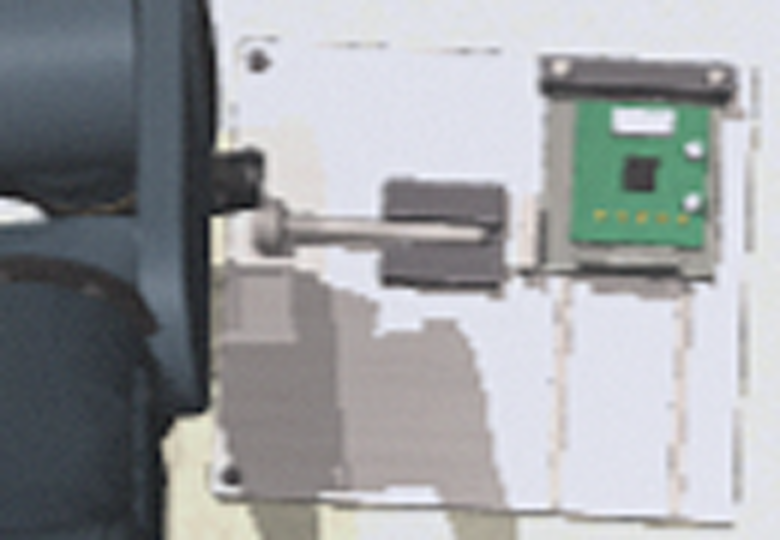

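The carriage sits against the bar. The rod head is at (270,227), in line with its slot. Descending behind the head and starting the push.

Request:
arm_command --series '[[[40, 3, 1, 0], [42, 2, 1, 0], [0, 0, 0, 0], [0, 0, 12, 0], [0, 0, 10, 0], [0, 0, 8, 0], [0, 0, 8, 0], [0, 0, 8, 0], [0, 0, 0, 0]]]'

```text
t: 11.9
tcp_pos: [0.6041, 0.1041, 0.0192]
tool_rot: [0.519, 0.48, -0.519, 0.481]
force: [-0.8, 0.2, -0.2]
finger_gap: -0.003
```

```bash
python3 -c "
from h import *
s,M=st();print(wj(s['tcp_pos']))"
```

```text
t 11.9 tcp [0.6041 0.1041 0.0192] gap -0.003 F [-0.8  0.2 -0.2]
[[ 0.001  0.997 -0.077]
 [-0.    -0.077 -0.997]
 [-1.     0.001  0.   ]]
[ 20.8 109.9]
```

Request:
arm_command --series '[[[0, 0, 7, 0], [0, 0, 7, 0], [0, 0, 6, 0], [0, 0, 3, 0], [0, 0, 0, 0]]]'

```text
t: 12.4
tcp_pos: [0.6019, 0.0818, 0.0181]
tool_rot: [-0.519, -0.481, 0.519, -0.48]
force: [-0.6, 0.6, -0.2]
finger_gap: 0.003
```

```bash
python3 -c "
from h import *
s,M=st();print(wj(s['tcp_pos']))
crop('side','s4',253,135,140,105,5.7,1.7)"
```

```text
t 12.4 tcp [0.6019 0.0818 0.0181] gap 0.003 F [-0.6  0.6 -0.2]
[[-0.     0.997 -0.077]
 [-0.    -0.077 -0.997]
 [-1.    -0.     0.   ]]
[20.3 87.5]
```

View pics/s4.png

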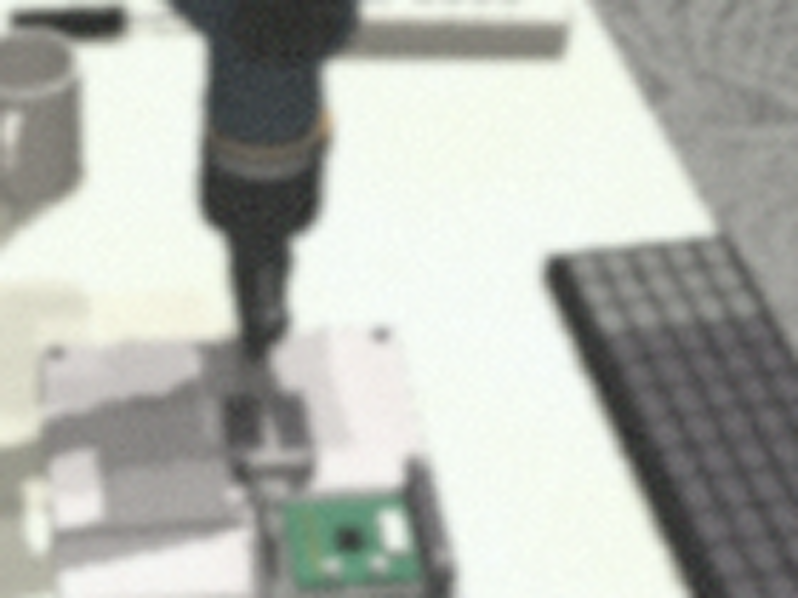

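The rod is being pushed along the slot, with its tip at about (265,465) near the lug. Continuing in small steps until there is resistance.

Request:
arm_command --series '[[[0, 0, 3, 0], [0, 0, 3, 0], [0, 0, 2, 0], [0, 0, 0, 0]]]'

```text
t: 12.9
tcp_pos: [0.6013, 0.0746, 0.0182]
tool_rot: [0.519, 0.481, -0.519, 0.48]
force: [-0.3, 1.5, 0.2]
finger_gap: 0.0
```

Request:
arm_command --series '[[[0, 0, 2, 0], [0, 0, 1, 0], [0, 0, 0, 0]]]'

```text
t: 13.2
tcp_pos: [0.6013, 0.0743, 0.0183]
tool_rot: [0.52, 0.481, -0.518, 0.479]
force: [0.7, 10.3, -1.3]
finger_gap: -0.003
```

The rod stopped at TCP jig y of about 80, with the force up to 10 N, which matches the head resting on the block. Backing off and checking.

Request:
arm_command --series '[[[0, 0, -8, 0], [0, 0, -20, 0], [-40, 0, -20, 0], [-45, 0, -40, 0], [0, 0, -45, 0], [0, 0, -45, 0], [0, 0, 0, 0], [0, 0, 0, 0]]]'

```text
t: 14.0
tcp_pos: [0.6137, 0.243, 0.0956]
tool_rot: [-0.518, -0.481, 0.518, -0.482]
force: [-0.7, -0.3, 0.0]
finger_gap: -0.002
```

```bash
python3 -c "
from h import *
st()
crop('top','c5',230,150,200,110,4,1.7)"
```

```text
t 14.0 tcp [0.6137 0.243  0.0956] gap -0.002 F [-0.7 -0.3  0. ]
[[-0.     0.997 -0.073]
 [-0.001 -0.073 -0.997]
 [-1.     0.     0.001]]
```

View pics/c5.png

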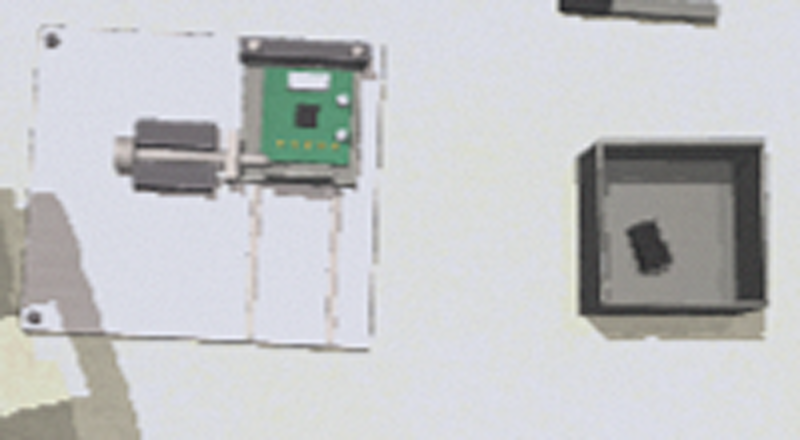

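The rod head is flush with the block (133,155) and its tip is through the lug (265,158). The carriage is against the bar, the offcut is in the bin (650,247), and the arm is clear.

```bash
python3 -c "
from station import ticket
print(ticket.sign_off())"
```

```text
the job is handed in; nothing more can be done
None
```

The circuit board is locked in the jig and the job is handed in; the hand-in gives no verdict. I put the offcut in the bin, pushed the carriage against its stop, then pushed the steel rod through the eyelet until its head met the guide block.

- **Carriage:** it stopped moving at about 8 N, and the last top view shows it against the stop bar.
- **Rod:** it stopped at about 10 N, with the tool 14 mm beyond the head's fully-in position, about half the shut fingers' thickness. In the last view the head is flush with the block and the tip is through the lug.
- **Offcut:** it is lying in the bin in the last view.
- **Arm:** it is clear of everything, and the clock stood at about 14 s.
- **Bystanders:** the arm made no planned contact with any of them. I did not measure their positions again at the end.
- **Disagreement:** the two cameras placed the offcut about 4 mm apart, and I used a point between them. While closing on it, the fingertips pressed lightly on the plate (about 7 N).

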